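Latch the test box's cover

TASK

Latch the cover of the dark test box: hook the wire loop of its draw latch over the keeper on the cover so that the crossbar sits under the keeper's nose, then press the lever down flat, past centre, against its stop, so that the loop holds the cover drawn in. Press gently, never forcing the lever or the keeper, let go, and leave everything else on the bench where it is.

Things in the scene. Friction and masses are not known exactly. Their poses are not given: they have to be found in the camera images.
- chamber: dark metal test box, fixed, 156 x 200 x 100 mm high, its flat top at z = 100 mm of its frame, x = -110 to 46, y = -100 to 100. Origin: on the table, under the latch's pivot. All places called 'of the box' are in mm in this frame: x runs level from the latch towards the sliding cover, y along the cover, z up
- cover_home (a point): middle of the outer top edge of where the COVER is when home (70, 0, 100 of the box). Cover: upright plate 20 mm thick (x), 200 wide, 100 high, sliding along x on pins. At the start it stands 6 to 10 mm further out in x; how much is not measured. Friction 6 N and a foam seal (2 N/mm, pushing out when drawn in) hold it; it slides in when pulled with 2 to 12 N
- keeper_home (a point): where the crossbar's centre sits when latched (65.4, 0, 112.7 of the box), fixed to the box. The KEEPER is a steel hook on the cover, 20 mm wide in y: post x = 50.4 to 60.4, z = 100 to 123.5; nose x = 60.4 to 65.4, z = 118.5 to 123.5 (cover home; add the 6 to 10 mm to x at the start). The crossbar goes on the post's +x side, under the nose, and pulls to -x
- lever (a joint): draw latch lever (rad): 0 = shut, flat, pointing to -x, on a hard stop; 1.57 upright; 2.5 leaning far over the cover (limit). Handle: plate 60 mm long from the hinge, 24 wide, 6 thick, its outer face (the upper when shut) 7 mm from the hinge's axis. Stiff (0.04 N m): stays where left. Hooked, pressing takes up to 10 N; dead centre at about 0.26. More than 30 N harms it
- pivot (a point): middle of the lever's hinge, which lies along y, at (0, 0, 116) of the box; fixed to the box
- loop: wire loop hinged on the lever; origin: middle of its hinge, 15 mm from the lever's hinge (at x = -14.6, z = 112.7 of the box when shut, turning with the lever, so pulling the loop also moves the lever). Its x runs to the crossbar, 80 mm away, y as the box's. Side wires 5 mm thick at y = -21 and 21; the handle swings between them. Stiff hinge (0.03 N m): stays where left
- bar (a point): middle of the loop's crossbar, a 7 mm round bar along y, 80 mm from the loop's hinge. It may bear on the keeper or cover with 45 N at most. Dragging the free loop along x takes 2 to 7 N (it turns the stiff lever); meeting the keeper adds 2 N or more
- tab (a point): grip point on the loop's finger tab: a plate 12 mm wide (y), 5 thick, 38 long, that rises from the crossbar outward at 45 degrees to the loop. This point is 19 mm along the loop's x and 19 mm along its z from the crossbar's centre, about 6 mm short of the tab's end. Pinch the tab by its two sides, 12 mm apart in y; it can turn between the fingers
- handle_tip (a point): middle of the end of the lever's handle, on its outer (pressed) face, 60 mm from the hinge
- heatsink: small finned aluminium heat sink, 34 x 34 x 22 mm, on the test box's top; leave alone. Origin: centre of its underside
- torch: black torch standing on its tail beside the test box, 42 mm across, 125 mm high; leave alone. Origin: centre of its foot
- screwdriver: screwdriver lying on the table beside the test box; leave alone
- spool: white spool, 64 mm across, 40 mm high; leave alone
- meter: white hand-held meter lying flat, 75 x 130 x 32 mm; leave alone
- flux_jar: small jar, 44 mm across, 60 mm high; leave alone

How it is judged:
By the outcome, as a careful person would: the job done as asked, in the order asked, and still so for the second after the job is handed in, with the robot touching nothing.
It also fails if it takes over 58 s, if anything falls off the work surface, if the arm or the gripper's body presses on something with over 40 N, if the wrist force passes 120 N, or if a joint passes its speed limit or range.

ROBOT

A 7-joint arm with a two-finger parallel gripper is mounted at the origin on the work surface. World frame = base frame: x ahead of the robot, y to its left, z up, the work surface at z = 0. Lengths are in m, angles in rad, forces in N, time in s.
With the tool pointing down it reaches from about 0.4 to 0.85 m from the base axis. Payload 10.4 kg.
Tool frame: the origin (TCP) lies on the centre line of the jaws, within the pads' length; the fingertips stand 14 mm ahead of it and the grasp point (between the pads) lies 5 mm behind it (manip.tip_reach is the distance from the TCP to the fingertips, in m); z points along the fingers, y is the line along which they close (so a half turn about z gives the same grasp; the last joint's range is limited). The gripper opens to 85 mm and grips with 20 to 120 N. Pads are 22 mm wide; open, the fingers measure 114 mm over their backs; the gripper's body (76 mm by 85 mm) begins 54 mm behind the grasp point. The pads swing forward as they close: fully open they stand 13 mm farther back than shut.
Start: joints at [-1.228, 0.332, -0.065, 1.46, 0.022, 1.35, -0.088], TCP at [0.224, 0.584, 0.245] pointing down, gripper open.
Joint ranges: [-2.6, 2.6], [-0.5, 2.12], [-1.47, 1.34], [0.16, 2.42], [-1.27, 4.41], [0.06, 2.06], [-2.6, 2.6]. Speed limits (rad/s): [2.22, 2.22, 2.79, 2.79, 3.14, 3.14, 3.14].

INTERFACE

Orientations are given as a unit quaternion [x, y, z, w].
In Python, from workcell import manip gives the robot as it stands.
- The arm moves only by the shell command python3 -m pendant 'ROWS' [FORCE]. ROWS is JSON, a list of rows, each a list of 7 numbers: the shift along the tool's x, y, z in units of 50 mm (1.0 is 50 mm), then the turn, a rotation vector about the tool's x, y, z in units of 8 degrees (1.0 is 8 degrees), then the opening, from -1 (shut) to 1 (fully open), so that 0 is half open. In form: [[dx, dy, dz, ax, ay, az, jaw], ...]. A call has exactly 10 rows; each row is the pose to reach, as a shift and turn from the pose commanded when the call began, along the tool's axes at that moment; what a row does not reach only later rows make up. A row lasts 1/8 s, in which the tool goes at most 62.5 mm and 10.7 degrees, less where a joint would pass 70% of its speed; a pose out of reach is approached as far as the arm can. A call with a gripper value outside its range is refused whole. The fingers move at their own pace and stop on an object; FORCE is the grip in N (left out, the last holds). Time passes only in rows, so rows that repeat a pose let the fingers close, or fill a call up. It gives the time, the measured TCP pose, the force, the opening and the grip force at its end, in the units of the state.
- manip.get_obs(): the state, without advancing time (a new reading comes with each control period).
- manip.camera(name): name is "scene" or "side" or "wrist"; returns (picture, depth): 400x640x3 uint8, red, green, blue; 400x640 float32, m along the optical axis (not along the pixel's ray), 0 where there is no reading.
- manip.get_calibration(name): a dict with "fx", "fy", "cx", "cy" (pixels), "D" ([k1, k2, p1, p2, k3] as OpenCV has them; the pictures are not rectified), "xyz" and "orientation" of the camera in the world. Camera axes: x right, y up, looking along -z (the intrinsics and any distortion apply to the point x, -y, -z); pixel columns grow to the right and rows downward; lengths in m; the calibration is good to about 2 mm. A picture is of the moment at which its call begins: read the wrist's pose just before it. get_calibration takes no time and is no camera call; for the wrist camera it gives the pose at the moment of the call.
- manip.hand_in(): hands the job in; it is judged then, once.
Trained networks look in the newest picture that a camera, given by its name, has taken for a name from the list of things; names that differ only in an ending like _2 or _b are one class to them, and where a whole thing is asked for, a point or a joint stands for the part that bears it (a point fixed in the world has none). Each returns a list of dicts, best first, with "p" (0 to 1); they miss things now and then, are a little off and sometimes report something else, mostly with a low value. They report only what shows in the picture. A call takes as long as a camera call.
- manip.find_in(thing, camera): "box" ([left, top, right, bottom] in pixels, round what is visible of it).
- manip.trace(thing, camera): "pixels" (400x640 bool, what is visible of it) and "box" ([left, top, right, bottom] in pixels, round what is visible of it).
- manip.tip_of(thing, camera): "pixel" ([column, row] in pixels: a listed point, or the origin of a listed thing).
The state is a dict: "clock": time; "joint_pos": joint angles; "joint_velocities": joint speeds; "tau": joint torques, N m; "position": TCP position; "ee_rot": TCP orientation; "ft_force": force on the tool from outside, world axes, zero at the start; "torque": the same for the moment, N m; "grip_width": opening from 0.0 (shut) to 1.0 (fully open); "grasp_force": force on a finger pad.
Only numpy, scipy, OpenCV 4.12 (cv2) and the standard library are available. Lean on these libraries where they do the work, as an engineer would, in place of code of your own. Each camera call takes 0.05 s, during which the arm holds its last target. There are 200 camera calls.

## Working session

There is one attempt and no reset: what is moved stays moved. The work goes in short steps, Python scripts to look and compute and a shell command to move; the robot and the scene stay as the last step left them, time stands still between calls to the robot, and variables do not carry over. Pictures are saved under pics/ and viewed, at most 10 in all, crops included, and the job is handed in when it is done.

```bash
ls; mkdir -p pics; cat > h.py <<'E'
import numpy as np, cv2
from scipy.spatial.transform import Rotation as R
from workcell import manip
def ray(cam,px):
    c=manip.get_calibration(cam); K=np.array([[c['fx'],0,c['cx']],[0,c['fy'],c['cy']],[0,0,1.]])
    u=cv2.undistortPoints(np.array(px,float).reshape(-1,1,2),K,np.array(c['D'],float)).reshape(-1,2)
    d=np.c_[u[:,0],-u[:,1],-np.ones(len(u))]
    return np.array(c['xyz']),R.from_quat(c['orientation']).apply(d)
def proj(cam,P):
    c=manip.get_calibration(cam); K=np.array([[c['fx'],0,c['cx']],[0,c['fy'],c['cy']],[0,0,1.]])
    q=R.from_quat(c['orientation']).inv().apply(np.atleast_2d(P)-c['xyz'])*[1,-1,-1]
    return cv2.projectPoints(q,np.zeros(3),np.zeros(3),K,np.array(c['D'],float))[0].reshape(-1,2)
def at(cam,px,depth):
    o,d=ray(cam,px); return o+d*np.atleast_1d(depth)[:,None]
def tri(obs):  # [(cam,px)...]
    A=np.zeros((3,3));b=np.zeros(3)
    for cam,px in obs:
        o,d=ray(cam,[px]); d=d[0]/np.linalg.norm(d); M=np.eye(3)-np.outer(d,d); A+=M;b+=M@o
    return np.linalg.solve(A,b)
E
python3 - <<'E'
from h import *
o=manip.get_obs(); print({k:np.round(v,3).tolist() for k,v in o.items()}, manip.tip_reach)
for cam in ['scene','side','wrist']:
    im,d=manip.camera(cam); cv2.imwrite(f'pics/{cam}0.png',im[:,:,::-1]); np.save(f'{cam}0.npy',d)
    c=manip.get_calibration(cam); print(cam,np.round(c['xyz'],3),np.round(c['orientation'],3),c['fx'],c['D'])
    for t in ['cover_home','keeper_home','pivot','loop','bar','tab','handle_tip','chamber']:
        for r in manip.tip_of(t,cam)[:2]:
            px=r['pixel']; i,j=int(round(px[1])),int(round(px[0])); z=d[min(max(i,0),399),min(max(j,0),639)]
            print(t,np.round(px,1),round(r['p'],2),np.round(at(cam,[px],z),3))
E
```

```text
pics
{'clock': 0.0, 'joint_pos': [-1.228, 0.333, -0.065, 1.461, 0.022, 1.35, -0.088], 'joint_velocities': [-0.001, -0.001, -0.001, -0.001, -0.0, 0.001, 0.001], 'tau': [0.001, -62.542, 0.05, -39.16, 0.016, 0.01, -0.0], 'position': [0.223, 0.583, 0.244], 'ee_rot': [0.182, 0.983, -0.001, -0.0], 'ft_force': [0.352, 0.449, 0.035], 'torque': [-0.016, 0.006, -0.011], 'grasp_force': 0.0, 'grip_width': 1.0} 0.014
scene [ 1.498 -0.13   0.712] [0.368 0.317 0.564 0.668] 440.1464674391336 [0.00109571 0.         0.         0.         0.        ]
cover_home [275.8 226.2] 0.68 [[ 0.617 -0.113  0.107]]
keeper_home [278.  222.7] 0.56 [[ 0.612 -0.107  0.113]]
pivot [267.  209.7] 0.65 [[ 0.553 -0.13   0.116]]
bar [273.9 248. ] 0.68 [[ 0.634 -0.123  0.055]]
bar [272.5 190.2] 0.58 [[ 0.598 -0.113  0.197]]
tab [267.9 177.5] 0.63 [[ 0.593 -0.121  0.228]]
handle_tip [268.  189.2] 0.79 [[ 0.25  -0.121  0.002]]
handle_tip [267.9 246.3] 0.69 [[ 0.633 -0.137  0.062]]
chamber [269.5 245.9] 0.85 [[ 0.63  -0.133  0.06 ]]
side [-0.117 -0.676  0.776] [ 0.422 -0.176 -0.32   0.83 ] 467.4236073306036 [-0.14101435  0.          0.          0.          0.        ]
cover_home [372.5 206.5] 0.75 [[ 0.604 -0.115  0.109]]
keeper_home [371.4 202.9] 0.96 [[ 0.603 -0.112  0.119]]
pivot [363.7 218.1] 0.73 [[ 0.546 -0.139  0.118]]
pivot [360.6 253.5] 0.71 [[ 0.465 -0.206  0.103]]
loop [362.1 213.5] 0.52 [[ 0.552 -0.128  0.122]]
loop [299.7 243.7] 0.17 [[ 0.449 -0.027  0.023]]
bar [372.  177.7] 0.67 [[ 0.592 -0.114  0.197]]
tab [376.8 167.6] 0.67 [[ 0.593 -0.124  0.228]]
tab [420.5 285.8] 0.31 [[ 0.557 -0.313  0.022]]
handle_tip [369.2 188.8] 0.77 [[0.779 0.04  0.002]]
handle_tip [361.5 255.2] 0.3 [[ 0.467 -0.207  0.098]]
chamber [359.2 253.7] 0.89 [[ 0.462 -0.204  0.103]]
wrist [0.152 0.611 0.376] [-0.124 -0.086  0.56   0.814] 286.2193507544962 [-0.0274985  0.         0.         0.         0.       ]
```

```bash
python3 - <<'E'
import cv2,numpy as np
a=cv2.imread('pics/scene0.png')[120:320,170:370]; b=cv2.imread('pics/side0.png')[120:320,260:460]
cv2.imwrite('pics/c0.png',np.hstack([cv2.resize(x,(400,400),interpolation=cv2.INTER_CUBIC) for x in (a,b)]))
E
python3 - <<'E'
from h import *
# box frame estimates: top surface and edges
for cam in ['scene','side']:
    manip.camera(cam)
    d=np.load(f'{cam}0.npy'); v,u=np.mgrid[0:400,0:640]; m=d>0
    P=at(cam,np.c_[u[m],v[m]],d[m])
    s=(abs(P[:,2]-.1)<.004)&(np.hypot(P[:,0]-.53,P[:,1]+.13)<.2)
    q=P[s][:,:2].astype(np.float32); r=cv2.minAreaRect(q); print(cam,len(q),np.round(r[0],3),np.round(r[1],3),r[2], np.median(P[s][:,2]))
    for t in ['heatsink','torch','screwdriver','spool','meter','flux_jar']:
        for k in manip.find_in(t,cam)[:1]:
            bx=k['box']; c=[(bx[0]+bx[2])/2,(bx[1]+bx[3])/2]; print(t,np.round(bx),round(k['p'],2),np.round(at(cam,[c],d[int(c[1]),int(c[0])]),3))
    np.save(cam+'top.npy',q)
E
```

```text
scene 2510 [ 0.527 -0.11 ] [0.191 0.258] 18.56017303466797 0.10055998074980882
heatsink [273. 190. 291. 205.] 0.68 [[ 0.513 -0.089  0.123]]
torch [304. 184. 315. 216.] 0.79 [[ 0.473 -0.012  0.084]]
screwdriver [192. 234. 217. 281.] 0.84 [[ 0.58  -0.299  0.008]]
spool [149. 230. 177. 259.] 0.68 [[ 0.549 -0.399  0.039]]
meter [459. 217. 516. 246.] 0.56 [[0.633 0.438 0.032]]
flux_jar [450. 190. 469. 212.] 0.75 [[0.476 0.429 0.033]]
side 3864 [ 0.525 -0.111] [0.192 0.261] 18.663846969604492 0.09969112039327122
heatsink [319. 217. 340. 229.] 0.49 [[ 0.486 -0.09   0.106]]
torch [289. 201. 308. 245.] 0.56 [[ 0.445 -0.026  0.089]]
screwdriver [401. 254. 437. 311.] 0.9 [[ 0.561 -0.305  0.024]]
spool [432. 302. 464. 337.] 0.68 [[ 0.508 -0.417  0.039]]
meter [219. 135. 264. 160.] 0.92 [[0.608 0.442 0.031]]
flux_jar [197. 154. 212. 175.] 0.69 [[0.461 0.426 0.036]]
```

View pics/c0.png

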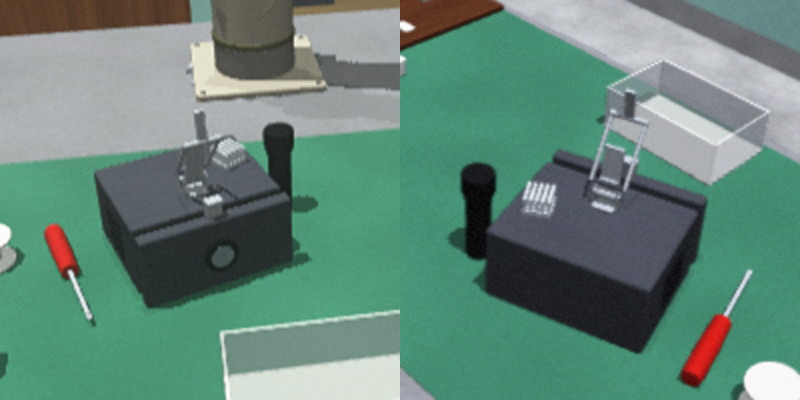

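View pics/scene0.png

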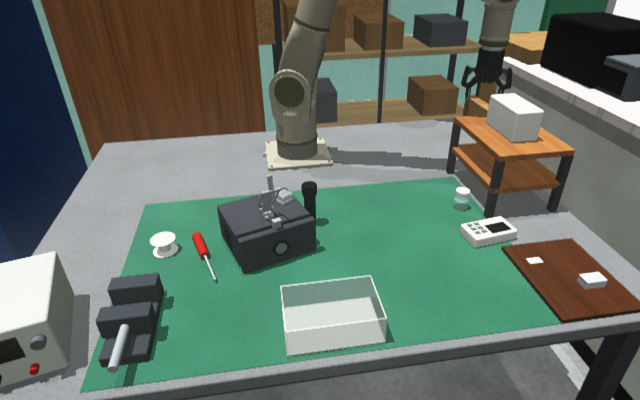

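The scene picture shows the dark box at about (266,228), with the latch raised over its far edge. The tab is near (268,178), the heat sink at (282,197) and the torch at (309,200). In the side picture the tab is at about (376,168). Next I'll fit the box frame.

```bash
cat >> h.py <<'E'
def tiltfree(q): return cv2.minAreaRect(q.astype(np.float32))
E
python3 - <<'E'
from h import *
for cam in ['scene','side']:
    q=np.load(cam+'top.npy')
    y=np.radians(20)
    for it in range(4):
        ex=np.array([np.cos(y),np.sin(y)]);ey=np.array([-ex[1],ex[0]])
        c0=np.array([.55,-.133]); u=(q-c0)@ex; v=(q-c0)@ey
        k=(u>-.125)&(u<.1)&(abs(v)<.115)
        # drop torch etc: largest connected cluster on a grid
        g=np.zeros((300,300),np.uint8); iu=((u+.15)*1000).astype(int).clip(0,299); iv=((v+.15)*1000).astype(int).clip(0,299)
        g[iu[k],iv[k]]=1; g=cv2.morphologyEx(g,cv2.MORPH_CLOSE,np.ones((7,7)));g=cv2.morphologyEx(g,cv2.MORPH_OPEN,np.ones((9,9)))
        n,l,s,_=cv2.connectedComponentsWithStats(g); b=1+np.argmax(s[1:,4]); kk=k&(l[iu,iv]==b)
        r=tiltfree(q[kk]*1000); a=r[2]; a=a if a<45 else a-90; y=np.radians(a)
    print(cam,kk.sum(),np.round(r[0],1),np.round(r[1],1),a)
    w=r[1][0] if r[2]<45 else r[1][1]
    cx=-110+w/2; print('origin from back edge',np.array(r[0])/1000-ex*cx/1000, 'cover out',w-180)
for a,b in [('pivot',0),]:
    pass
P=dict(pivot=[('scene',[267,209.7]),('side',[363.7,218.1])],tab=[('scene',[267.9,177.5]),('side',[376.8,167.6])],bar=[('scene',[272.5,190.2]),('side',[372,177.7])],
 tip=[('scene',[268,189.2]),('side',[369.2,188.8])],keeper=[('scene',[278,222.7]),('side',[371.4,202.9])],cover=[('scene',[275.8,226.2]),('side',[372.5,206.5])])
for n,o in P.items(): print(n,np.round(tri(o),4))
E
```

```text
scene 1847 [ 523.7 -141.5] [156.8 198.3] 18.509977340698242
origin from back edge [ 0.55381677 -0.13194768] cover out -23.151397705078125
side 3355 [ 518.  -144.9] [155. 200.] 18.98257064819336
origin from back edge [ 0.54879186 -0.13457661] cover out -25.047317504882812
pivot [ 0.551  -0.1324  0.1133]
tab [ 0.5936 -0.1222  0.2279]
bar [ 0.5943 -0.1128  0.1947]
tip [ 0.5698 -0.1249  0.183 ]
keeper [ 0.61   -0.1066  0.1122]
cover [ 0.6104 -0.1119  0.1034]
```

```bash
python3 -m pendant '[[0,0,-1,0,0,0,1],[-0.8,-0.7,-1.8,0,0,0,1],[-1.6,-1.4,-1.8,0,0,-0.6,1],[-2.4,-2.1,-1.8,0,0,-1.2,1],[-3.2,-2.8,-1.8,0,0,-1.8,1],[-4,-3.5,-1.8,0,0,-2.4,1],[-4.8,-4.2,-1.8,0,0,-3,1],[-5.6,-4.9,-1.8,0,0,-3.6,1],[-6.4,-5.6,-1.8,0,0,-4.2,1],[-7.2,-6.3,-1.8,0,0,-4.96,1]]' 20
python3 -c "
from h import *
o=manip.get_obs();print(o['clock'],R.from_quat(o['ee_rot']).as_matrix().round(3),o['joint_pos'])
M=R.from_quat(o['ee_rot']).as_matrix();print(M.T@(np.array([.592,-.118,.32])-o['position'])/.05)"
```

```text
clock: 3.3
position: [0.4476, 0.1591, 0.3356]
ee_rot: [-0.164, 0.986, 0.0, 0.0]
ft_force: [0.6, 0.2, -0.5]
grip_width: 1.002
grasp_force: 0.0
3.3 [[-0.946 -0.324  0.001]
 [-0.324  0.946  0.001]
 [-0.001  0.    -1.   ]] [-0.74733113 -0.05288959  0.29892633  1.7053626   0.015301    1.48598766
  1.45066653]
[-0.93634684 -6.17790109  0.30955515]
```

```bash
python3 -m pendant '[[-0.1,-0.8,0,0,0,0,1],[-0.2,-1.6,0,0,0,0,1],[-0.3,-2.4,0,0,0,0,1],[-0.4,-3.2,0,0,0,0,1],[-0.5,-4,0,0,0,0,1],[-0.6,-4.8,0,0,0,0,1],[-0.8,-5.5,0,0,0,0,1],[-0.94,-6.18,0,0,0,0,1],[-0.94,-6.18,0,0,0,0,1],[-0.94,-6.18,0,0,0,0,1]]'
python3 - <<'E'
from h import *
o=manip.get_obs();print(o['clock'],o['position'])
im,d=manip.camera('wrist'); np.save('w1.npy',d)
org=np.array([.551,-.133,0]);y=np.radians(18.75);B=np.array([[np.cos(y),-np.sin(y),0],[np.sin(y),np.cos(y),0],[0,0,1]])
for t in ['keeper_home','pivot','loop','bar','tab','handle_tip']:
    for r in manip.tip_of(t,'wrist')[:1]:
        px=r['pixel']; i,j=int(round(px[1])),int(round(px[0])); z=d[min(max(i,0),399),min(max(j,0),639)]
        print(t,np.round(px,1),round(r['p'],2),np.round(1000*B.T@(at('wrist',[px],z)[0]-org),1))
cv2.imwrite('pics/w1.png',im[:,:,::-1])
E
```

```text
clock: 4.55
position: [0.5907, -0.1163, 0.3352]
ee_rot: [-0.163, 0.987, 0.0, -0.0]
ft_force: [0.3, 0.7, 0.5]
grip_width: 0.997
grasp_force: 0.0
4.55 [ 0.59066991 -0.11630095  0.33519798]
keeper_home [315.3 192. ] 0.85 [ 43.6   1.1 197.4]
pivot [316.  136.2] 0.76 [ -3.3   1.3 123. ]
bar [316.7 192.8] 0.72 [ 43.9   2.1 199. ]
tab [316.9 201.6] 0.61 [ 41.1   2.2 235.1]
handle_tip [315.2 160.5] 0.6 [ 28.8  -0.5 102.5]
```

View pics/w1.png

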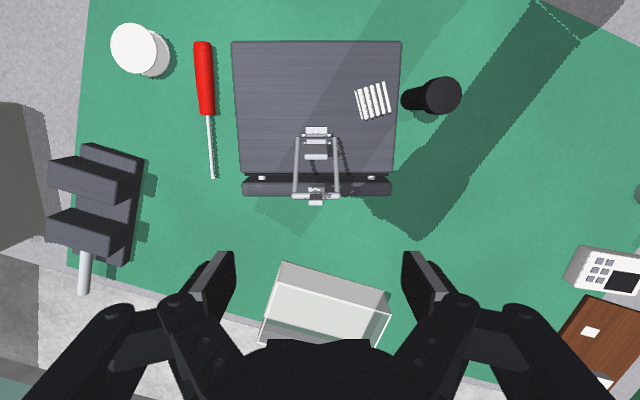

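The wrist picture shows the loop standing up from the pivot (316,136). The crossbar is at (316,194) and the tab end at (316,202), in line with the box axis. The keeper is just under the bar, and nothing is near the open fingers.

```bash
cat >> h.py <<'E'
org=np.array([.551,-.133,0]);_y=np.radians(18.75);B=np.array([[np.cos(_y),-np.sin(_y),0],[np.sin(_y),np.cos(_y),0],[0,0,1]])
def tobox(P): return 1000*(np.atleast_2d(P)-org)@B
def cloud(cam):
    im,d=manip.camera(cam); v,u=np.mgrid[0:400,0:640]; m=d>0
    return tobox(at(cam,np.c_[u[m],v[m]],d[m])),np.c_[u[m],v[m]],im
E
python3 - <<'E'
from h import *
from scipy.ndimage import uniform_filter
for cam in ['wrist','scene','side']:
    P,uv,im=cloud(cam)
    s=(P[:,0]>-100)&(P[:,0]<-30)&(abs(P[:,1])<90)&(abs(P[:,2]-100)<8); print(cam,'top z',np.median(P[s,2]).round(2), 'table',np.median(P[(abs(P[:,2])<10)&(abs(P[:,0])<300)&(abs(P[:,1])<300),2]).round(2))
    t=(abs(P[:,2]-100)<5)&(abs(P[:,1])>40)&(abs(P[:,1])<95)&(P[:,0]>-130)&(P[:,0]<110)
    h,e=np.histogram(P[t,0],np.arange(-120,100,2)); print(dict(zip(e[:-1].astype(int).tolist(),h.tolist())) if cam=='wrist' else [(int(a),int(b)) for a,b in zip(e,h) if a>36 or a<-104])
    for lo,hi in [(140,240)]:
        t=(P[:,2]>lo)&(P[:,2]<hi)&(abs(P[:,1])<30)&(abs(P[:,0])<90)
        o=np.argsort(-P[t,2]); print('latch pts',t.sum()); q=P[t][o]; print(q[::max(1,len(q)//30)].round(0).tolist())
    ks=(abs(P[:,2]-123)<3)&(abs(P[:,1])<14)&(P[:,0]>40)&(P[:,0]<95); print('keeper top',ks.sum(),P[ks].min(0).round(1) if ks.sum() else '',P[ks].max(0).round(1) if ks.sum() else '')
E
```

```text
wrist top z 101.86 table 3.07
{-120: 0, -118: 0, -116: 0, -114: 0, -112: 63, -110: 177, -108: 179, -106: 157, -104: 181, -102: 164, -100: 181, -98: 185, -96: 187, -94: 188, -92: 187, -90: 166, -88: 151, -86: 165, -84: 178, -82: 184, -80: 187, -78: 177, -76: 134, -74: 152, -72: 182, -70: 184, -68: 183, -66: 134, -64: 124, -62: 150, -60: 137, -58: 124, -56: 71, -54: 106, -52: 117, -50: 119, -48: 72, -46: 104, -44: 117, -42: 116, -40: 58, -38: 116, -36: 116, -34: 86, -32: 94, -30: 136, -28: 149, -26: 79, -24: 170, -22: 176, -20: 89, -18: 178, -16: 175, -14: 89, -12: 176, -10: 178, -8: 88, -6: 176, -4: 159, -2: 100, 0: 175, 2: 97, 4: 164, 6: 172, 8: 88, 10: 174, 12: 95, 14: 165, 16: 160, 18: 101, 20: 174, 22: 84, 24: 172, 26: 110, 28: 145, 30: 137, 32: 119, 34: 157, 36: 100, 38: 164, 40: 88, 42: 139, 44: 48, 46: 146, 48: 82, 50: 0, 52: 0, 54: 0, 56: 164, 58: 152, 60: 100, 62: 154, 64: 93, 66: 134, 68: 113, 70: 115, 72: 132, 74: 81, 76: 0, 78: 0, 80: 0, 82: 0, 84: 0, 86: 0, 88: 0, 90: 0, 92: 0, 94: 0, 96: 0}
latch pts 1230
[[43.0, -2.0, 237.0], [41.0, 3.0, 235.0], [39.0, -2.0, 233.0], [42
[... 2202 characters left out ...]
.0, 229.0], [45.0, -5.0, 223.0], [42.0, 1.0, 217.0], [47.0, -5.0, 212.0], [40.0, -1.0, 206.0], [44.0, 5.0, 199.0], [46.0, 8.0, 197.0], [43.0, 16.0, 196.0], [46.0, 7.0, 195.0], [44.0, -23.0, 192.0], [39.0, 21.0, 188.0], [35.0, -23.0, 183.0], [31.0, -23.0, 178.0], [9.0, -10.0, 175.0], [6.0, 1.0, 174.0], [9.0, -0.0, 172.0], [14.0, -11.0, 170.0], [25.0, 24.0, 168.0], [8.0, 11.0, 166.0], [6.0, 5.0, 164.0], [7.0, 0.0, 162.0], [10.0, -1.0, 160.0], [16.0, -21.0, 158.0], [17.0, -18.0, 157.0], [7.0, -3.0, 154.0], [5.0, -1.0, 152.0], [6.0, 4.0, 150.0], [7.0, -23.0, 148.0], [7.0, 6.0, 145.0], [4.0, -0.0, 144.0], [4.0, 5.0, 142.0], [5.0, -5.0, 140.0]]
keeper top 23 [ 56.  -10.  120.1] [ 72.    7.9 125.3]
```

```bash
python3 -m pendant '[[0,-0.05,0.6,0,0,0,0],[0.01,-0.05,1.2,0,0,0,0],[0.01,-0.05,1.8,0,0,0,0],[0.01,-0.05,2.2,0,0,0,0],[0.01,-0.05,2.3,0,0,0,0],[0.01,-0.05,2.3,0,0,0,-0.5],[0.01,-0.05,2.3,0,0,0,-1],[0.01,-0.05,2.3,0,0,0,-1],[0.01,-0.05,2.3,0,0,0,-1],[0.01,-0.05,2.3,0,0,0,-1]]' 25
python3 - <<'E'
from h import *
o=manip.get_obs();print(o['clock'],tobox(o['position']),o['torque'])
im,d=manip.camera('side'); a=im[90:270,300:460]
im,d=manip.camera('wrist'); b=im[60:300,160:480]
cv2.imwrite('pics/g1.png',np.hstack([cv2.resize(a,(400,450)),cv2.resize(b,(400,450))])[:,:,::-1])
E
```

```text
clock: 6.3
position: [0.5917, -0.119, 0.2211]
ee_rot: [-0.163, 0.987, 0.0, 0.001]
ft_force: [2.1, 2.4, 5.2]
grip_width: 0.129
grasp_force: 27.6
6.3 [[4.30735965e+01 1.45565724e-01 2.21117880e+02]] [ 0.5913027  -0.12899964 -0.05259644]
```

View pics/g1.png

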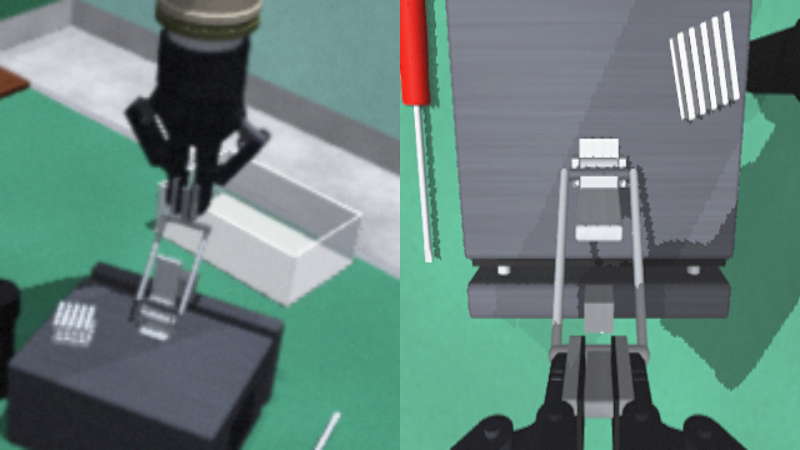

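The tab is held: the opening is about 11 mm, with the fingers either side of the tab at (590,380) in the crop. Next I'll compute the hooking path.

```bash
cat >> h.py <<'E'
def hinge(q): return np.array([-14.6*np.cos(q)-3.3*np.sin(q),116+14.6*np.sin(q)-3.3*np.cos(q)])
def e(f): return np.array([np.cos(f),np.sin(f)])
def bar(q,f): return hinge(q)+80*e(f)
def G(q,f,s): return bar(q,f)+s*e(f+np.pi/4)
def solve(fun,tgt,x0):
    from scipy.optimize import fsolve
    return fsolve(lambda v:fun(*v)-tgt,x0)
def tcp(g,tilt): # box xz of TCP, tool tilted (deg) body to +x
    t=np.radians(tilt); return g+5*np.array([-np.sin(t),-np.cos(t)])
E
python3 - <<'E'
from h import *
for s in (29,31,33):
    q0,f0=solve(lambda q,f:G(q,f,s),np.array([43.07,226.1]),[1.73,.94]); print('s',s,round(q0,2),np.degrees(f0).round(1),bar(q0,f0).round(1))
    t0=tcp(G(q0,f0,s),0)
    for b,tl in [((60,180),8),((74,160),16),((83,140),24),((84.5,125),24),((84.5,113),24),((80,111.5),24),((74,111.5),24)]:
        q,f=solve(bar,np.array(b),[2.0,.3]); d=(tcp(G(q,f,s),tl)-t0)
        print(b,'q',round(q,2),'phi',np.degrees(f).round(0),'units',(-d/50).round(2),tl/8)
E
```

```text
s 29 2.17 57.1 [ 48.9 197.1]
(60, 180) q 1.59 phi 38.0 units [-0.4   0.33] 1.0
(74, 160) q 1.76 phi 21.0 units [-0.83  0.77] 2.0
(83, 140) q 2.03 phi 7.0 units [-1.12  1.24] 3.0
(84.5, 125) q 2.11 phi -4.0 units [-1.23  1.62] 3.0
(84.5, 113) q 2.22 phi -12.0 units [-1.28  1.92] 3.0
(80, 111.5) q 1.95 phi -14.0 units [-1.2   1.97] 3.0
(74, 111.5) q 1.54 phi -14.0 units [-1.08  1.97] 3.0
s 31 1.82 53.7 [ 47.8 195.5]
(60, 180) q 1.59 phi 38.0 units [-0.4   0.31] 1.0
(74, 160) q 1.76 phi 21.0 units [-0.84  0.75] 2.0
(83, 140) q 2.03 phi 7.0 units [-1.14  1.23] 3.0
(84.5, 125) q 2.11 phi -4.0 units [-1.25  1.6 ] 3.0
(84.5, 113) q 2.22 phi -12.0 units [-1.31  1.92] 3.0
(80, 111.5) q 1.95 phi -14.0 units [-1.23  1.96] 3.0
(74, 111.5) q 1.54 phi -14.0 units [-1.11  1.96] 3.0
s 33 1.6 51.5 [ 46.8 193.3]
(60, 180) q 1.59 phi 38.0 units [-0.4   0.27] 1.0
(74, 160) q 1.76 phi 21.0 units [-0.86  0.71] 2.0
(83, 140) q 2.03 phi 7.0 units [-1.17  1.19] 3.0
(84.5, 125) q 2.11 phi -4.0 units [-1.28  1.58] 3.0
(84.5, 113) q 2.22 phi -12.0 units [-1.34  1.89] 3.0
(80, 111.5) q 1.95 phi -14.0 units [-1.26  1.94] 3.0
(74, 111.5) q 1.54 phi -14.0 units [-1.14  1.94] 3.0h.py:32: RuntimeWarning: The iteration is not making good progress, as measured by the 
 improvement from the last five Jacobian evaluations.
  return fsolve(lambda v:fun(*v)-tgt,x0)
```

```bash
python3 -m pendant '[[-0.13,0,0.1,0,0.33,0,-1],[-0.27,0,0.2,0,0.67,0,-1],[-0.4,0,0.31,0,1,0,-1],[-0.55,0,0.45,0,1.33,0,-1],[-0.7,0,0.6,0,1.67,0,-1],[-0.84,0,0.75,0,2,0,-1],[-0.94,0,0.91,0,2.33,0,-1],[-1.04,0,1.07,0,2.67,0,-1],[-1.14,0,1.23,0,3,0,-1],[-1.14,0,1.23,0,3,0,-1]]'
cat > chk.py <<'E'
from h import *
import sys
o=manip.get_obs();print(o['clock'],tobox(o['position']).round(1),'f box',(np.array(o['ft_force'])@B).round(1),'tq',(np.array(o['torque'])@B).round(2), o['grip_width'],o['grasp_force'], R.from_quat(o['ee_rot']).as_euler('ZYX',degrees=True).round(1))
P=[]
for c in ('side','scene'):
    p,uv,im=cloud(c); P.append(p)
    print(c,'wires/bar:')
    for y0,y1 in ((-26,-17),(17,26)):
        k=(p[:,1]>y0)&(p[:,1]<y1)&(p[:,2]>107)&(p[:,2]<240)&(p[:,0]>-30)&(p[:,0]<120); q=p[k]; q=q[np.argsort(q[:,0])]
        print(q[::max(1,len(q)//12)][:,[0,2]].round(0).astype(int).tolist())
    k=(abs(p[:,1])<11)&(p[:,2]>118)&(p[:,2]<200)&(p[:,0]>-70)&(p[:,0]<50); q=p[k]; q=q[np.argsort(-q[:,2])]; print('handle',q[::max(1,len(q)//10)][:,[0,2]].round(0).astype(int).tolist())
    if c=='side': a=im[110:270,310:470]
    else: b=im[140:260,215:335]
if len(sys.argv)>1: cv2.imwrite(f'pics/{sys.argv[1]}.png',np.hstack([cv2.resize(a,(400,400)),cv2.resize(b,(400,400))])[:,:,::-1])
E
python3 chk.py h1
```

```text
clock: 7.65
position: [0.6447, -0.101, 0.1572]
ee_rot: [-0.159, 0.965, -0.034, -0.207]
ft_force: [-3.0, 1.6, 1.2]
grip_width: 0.13
grasp_force: 28.0
7.65 [[ 99.    0.2 157.2]] f box [-2.3  2.4  1.2] tq [ 0.54  0.31 -0.32] 0.13043301189905987 28.0020073056221 [-161.2  -24.2  180. ]
side wires/bar:
[[-7, 121], [14, 133], [31, 135], [52, 139], [73, 140], [95, 162], [101, 198], [105, 207], [106, 200], [108, 193], [110, 194], [115, 220], [117, 228]]
[[-7, 113], [6, 133], [15, 135], [30, 134], [73, 138], [84, 140], [96, 166], [103, 189], [105, 201], [108, 186], [110, 228], [117, 223], [119, 193]]
handle [[21, 172], [25, 165], [18, 160], [18, 154], [16, 149], [17, 143], [17, 137], [9, 133], [12, 129], [-4, 122], [-10, 118]]
scene wires/bar:
[[1, 132], [24, 134], [40, 137], [54, 139], [67, 139], [81, 139], [94, 161], [104, 170], [109, 195], [110, 197], [113, 195], [117, 186], [119, 193]]
[[102, 149], [104, 155], [106, 160], [108, 166], [109, 164], [112, 171], [117, 183], [118, 186], [119, 177]]
handle [[25, 160], [25, 159], [23, 156], [24, 155], [24, 154], [21, 153], [23, 152], [22, 152], [23, 152], [24, 151], [22, 149], [22, 149], [23, 148], [21, 146], [18, 143], [18, 142], [9, 122], [2, 121]]
```

View pics/h1.png

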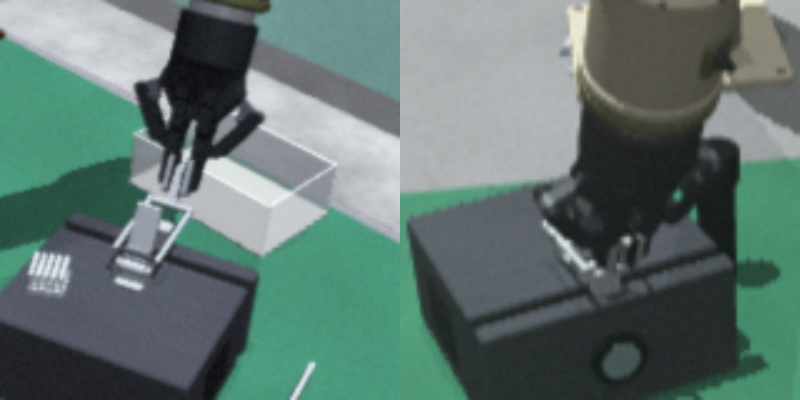

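The picture shows the loop lowered to nearly level, with the crossbar at about (83,139) of the box, beyond the keeper. That is where the path put it, so I'll lower the bar past the nose.

```bash
python3 -m pendant '[[-0.06,0,0.07,0,0,0,-1],[-0.12,0,0.14,0,0,0,-1],[-0.19,0,0.21,0,0,0,-1],[-0.25,0,0.29,0,0,0,-1],[-0.3,0,0.36,0,0,0,-1],[-0.35,0,0.43,0,0,0,-1],[-0.4,0,0.5,0,0,0,-1],[-0.44,0,0.56,0,0,0,-1],[-0.44,0,0.56,0,0,0,-1],[-0.44,0,0.56,0,0,0,-1]]'; python3 chk.py
```

```text
clock: 9.0
position: [0.6534, -0.0981, 0.1242]
ee_rot: [-0.159, 0.965, -0.034, -0.205]
ft_force: [-0.3, 3.3, 1.9]
grip_width: 0.131
grasp_force: 28.3
9.0 [[1.081e+02 1.000e-01 1.242e+02]] f box [0.8 3.2 1.9] tq [ 0.61 -0.41 -0.35] 0.13102143086079465 28.29657107591629 [-161.3  -24.   180. ]
side wires/bar:
[[-7, 118], [14, 129], [30, 126], [51, 122], [72, 115], [85, 114], [107, 140], [110, 147], [113, 160], [114, 156], [116, 162], [117, 169], [120, 165]]
[[-6, 109], [9, 130], [21, 129], [30, 123], [45, 122], [103, 123], [108, 139], [113, 145], [114, 161], [115, 164], [116, 162], [117, 188], [119, 163]]
handle [[37, 162], [37, 155], [34, 152], [31, 146], [24, 142], [21, 137], [12, 133], [15, 131], [4, 128], [9, 122], [-9, 119]]
scene wires/bar:
[[6, 132], [8, 131], [12, 130], [77, 116], [82, 113], [85, 115], [86, 112], [88, 114], [107, 125], [112, 125], [113, 123], [114, 168], [115, 130], [115, 139], [116, 128], [118, 165], [120, 165]]
[[110, 117], [114, 125], [114, 122]]
handle [[42, 160], [44, 159], [40, 158], [37, 155], [38, 151], [30, 142], [30, 141], [26, 136], [9, 133], [9, 131], [19, 129], [16, 126], [2, 122]]
```

```bash
python3 -m pendant '[[0.02,0,0.03,0,0,0,-1],[0.04,0,0.05,0,0,0,-1],[0.06,0,0.07,0,0,0,-1],[0.08,0,0.08,0,0,0,-1],[0.1,0,0.09,0,0,0,-1],[0.12,0,0.1,0,0,0,-1],[0.145,0,0.11,0,0,0,-1],[0.17,0,0.12,0,0,0,-1],[0.17,0,0.12,0,0,0,-1],[0.17,0,0.12,0,0,0,-1]]'; python3 chk.py
```

```text
clock: 10.35
position: [0.6443, -0.1012, 0.1226]
ee_rot: [-0.159, 0.965, -0.034, -0.204]
ft_force: [3.7, 3.4, 2.5]
grip_width: 0.126
grasp_force: 28.6
10.35 [[ 98.5   0.2 122.6]] f box [4.6 2.  2.5] tq [ 0.53 -0.81 -0.29] 0.12644455499766927 28.568556010723114 [-161.2  -23.9 -180. ]
side wires/bar:
[[-4, 131], [13, 129], [42, 119], [72, 113], [93, 121], [100, 144], [104, 127], [106, 151], [109, 156], [112, 192], [116, 175], [118, 208]]
[[-8, 114], [-3, 132], [10, 130], [23, 127], [98, 156], [100, 140], [104, 146], [105, 158], [107, 166], [109, 187], [113, 188], [116, 195], [120, 193]]
handle [[4, 177], [7, 172], [5, 166], [4, 159], [6, 153], [6, 146], [2, 139], [3, 135], [-2, 132], [0, 122], [-8, 118]]
scene wires/bar:
[[-3, 134], [5, 132], [10, 131], [76, 110], [78, 111], [101, 133], [105, 132], [107, 128], [109, 158], [111, 133], [114, 157], [115, 144], [116, 155], [118, 157], [120, 152]]
[[102, 120], [105, 120], [109, 128], [109, 131], [117, 147], [118, 150]]
handle [[8, 177], [6, 175], [11, 171], [6, 167], [10, 162], [12, 156], [7, 153], [9, 147], [8, 141], [5, 135], [8, 128]]
```

```bash
python3 -m pendant '[[0.01,0,0.004,0,0,0,-1],[0.02,0,0.008,0,0,0,-1],[0.03,0,0.012,0,0,0,-1],[0.037,0,0.016,0,0,0,-1],[0.037,0,0.016,0,0,0,-1],[0.037,0,0.016,0,0,0,-1],[0.037,0,0.016,0,0,0,-1],[0.037,0,0.016,0,0,0,-1],[0.037,0,0.016,0,0,0,-1],[0.037,0,0.016,0,0,0,-1]]'; python3 -c "
from h import *
o=manip.get_obs();print(tobox(o['position']).round(1),(np.array(o['ft_force'])@B).round(1))"
```

```text
clock: 11.7
position: [0.6422, -0.1019, 0.1224]
ee_rot: [-0.159, 0.965, -0.034, -0.204]
ft_force: [3.5, 3.8, 2.1]
grip_width: 0.133
grasp_force: 28.5
[[9.640e+01 1.000e-01 1.224e+02]] [4.6 2.5 2.1]
```

```bash
python3 -m pendant '[[0.01,0,0.004,0,0,0,-1],[0.02,0,0.008,0,0,0,-1],[0.03,0,0.012,0,0,0,-1],[0.037,0,0.016,0,0,0,-1],[0.037,0,0.016,0,0,0,-1],[0.037,0,0.016,0,0,0,-1],[0.037,0,0.016,0,0,0,-1],[0.037,0,0.016,0,0,0,-1],[0.037,0,0.016,0,0,0,-1],[0.037,0,0.016,0,0,0,-1]]'; python3 -c "
from h import *
o=manip.get_obs();print(tobox(o['position']).round(1),(np.array(o['ft_force'])@B).round(1))"
```

```text
clock: 12.95
position: [0.6404, -0.1025, 0.1224]
ee_rot: [-0.159, 0.965, -0.034, -0.204]
ft_force: [3.5, 3.9, 1.8]
grip_width: 0.132
grasp_force: 28.5
[[ 94.5   0.2 122.4]] [4.6 2.6 1.8]
```

```bash
python3 -m pendant '[[0.01,0,0.004,0,0,0,-1],[0.02,0,0.008,0,0,0,-1],[0.03,0,0.012,0,0,0,-1],[0.037,0,0.016,0,0,0,-1],[0.037,0,0.016,0,0,0,-1],[0.037,0,0.016,0,0,0,-1],[0.037,0,0.016,0,0,0,-1],[0.037,0,0.016,0,0,0,-1],[0.037,0,0.016,0,0,0,-1],[0.037,0,0.016,0,0,0,-1]]'; python3 chk.py h2
```

```text
clock: 14.2
position: [0.6398, -0.1026, 0.1225]
ee_rot: [-0.16, 0.965, -0.034, -0.203]
ft_force: [9.5, 4.1, -0.2]
grip_width: 0.127
grasp_force: 28.7
14.2 [[ 93.9   0.2 122.5]] f box [10.3  0.8 -0.2] tq [ 0.23 -2.25 -0.21] 0.12733211965804142 28.680234253406525 [-161.2  -23.7 -180. ]
side wires/bar:
[[-12, 131], [13, 126], [45, 117], [84, 127], [95, 152], [99, 152], [101, 175], [103, 168], [107, 200], [111, 158], [115, 204], [117, 172], [119, 200]]
[[-11, 133], [-6, 131], [12, 126], [91, 136], [97, 160], [98, 176], [100, 180], [103, 163], [106, 162], [110, 209], [113, 191], [116, 158], [119, 205]]
handle [[-13, 177], [-13, 173], [-10, 167], [-10, 162], [-7, 155], [-9, 149], [-3, 142], [-7, 136], [-3, 133], [-8, 129], [-5, 120]]
scene wires/bar:
[[-7, 132], [2, 131], [71, 113], [87, 124], [100, 135], [101, 133], [105, 132], [107, 163], [109, 159], [110, 158], [113, 170], [115, 155], [116, 154], [119, 152]]
[[98, 116], [98, 119], [101, 120], [102, 124], [105, 132], [106, 129], [106, 134], [111, 147], [116, 143], [118, 149], [118, 147], [118, 150], [119, 153]]
handle [[-9, 177], [-7, 173], [-5, 169], [-6, 165], [-5, 160], [-3, 156], [-2, 152], [-4, 146], [1, 143], [0, 137], [5, 130]]
```

View pics/h2.png

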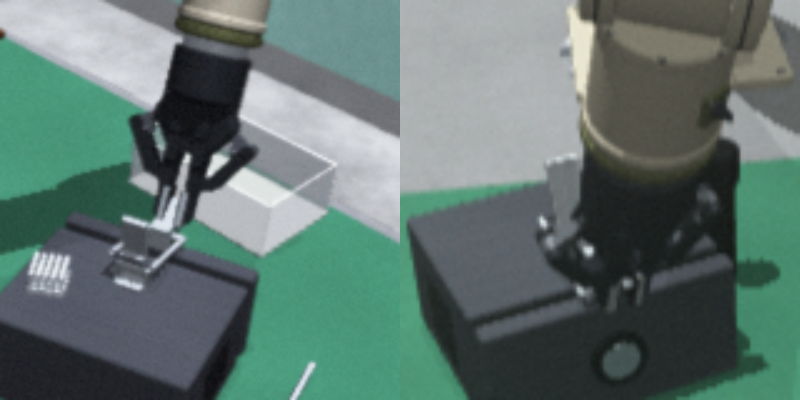

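The picture shows the crossbar behind the keeper and the handle about upright. The force along x has jumped from 4.6 to 10 N, so the bar is against the post. I'll release the tab and back out.

```bash
python3 -m pendant '[[0,0,0,0,0,0,-0.4],[0,0,0,0,0,0,-0.2],[0,0,0,0,0,0,-0.2],[0,0,-0.3,0,0,0,-0.2],[0,0,-0.8,0,0,0,-0.2],[0,0,-1.4,0,0,0,-0.2],[0,0,-2,0,-0.6,0,-0.2],[0,0,-2.6,0,-1.4,0,-0.6],[0,0,-2.8,0,-2.2,0,-1],[0,0,-2.8,0,-3,0,-1]]'; python3 chk.py
```

```text
clock: 15.55
position: [0.6929, -0.0855, 0.2528]
ee_rot: [-0.163, 0.987, -0.0, 0.003]
ft_force: [-0.1, -0.3, 0.3]
grip_width: -0.0
grasp_force: 0.0
15.55 [[149.7  -0.6 252.8]] f box [-0.2 -0.2  0.3] tq [-0.03  0.02 -0.  ] -0.00017570637029011452 0.0 [-161.3    0.4 -179.9]
side wires/bar:
[[-12, 133], [-9, 129], [-5, 130], [0, 116], [4, 128], [12, 127], [18, 125], [25, 124], [34, 121], [38, 119], [42, 122], [53, 115], [61, 115], [67, 114], [70, 111]]
[[-9, 129], [-9, 132], [-9, 130], [-8, 129], [-7, 113], [-6, 131], [-6, 109], [-5, 131], [-2, 130], [-1, 131], [2, 129], [6, 129], [6, 130], [7, 126], [10, 127], [15, 126], [17, 125]]
handle [[-11, 177], [-12, 173], [-14, 168], [-8, 162], [-12, 155], [-9, 148], [-3, 141], [-10, 135], [-10, 132], [-7, 126], [-5, 118]]
scene wires/bar:
[[-11, 129], [-3, 128], [3, 130], [8, 131], [14, 129], [18, 125], [26, 124], [33, 122], [39, 120], [45, 123], [51, 117], [58, 119], [65, 113], [69, 113], [75, 114]]
[[-9, 133], [-6, 132], [1, 130], [5, 114], [14, 130], [20, 128], [24, 121], [31, 124], [39, 120], [44, 117], [50, 116], [58, 117], [65, 114], [71, 113], [75, 113]]
handle [[-10, 177], [-9, 172], [-7, 166], [-3, 161], [0, 155], [-5, 149], [-2, 142], [-1, 137], [1, 131], [4, 126], [1, 121]]
```

```bash
python3 - <<'E'
from h import *
def C(q,r=52): return np.array([-r*np.cos(q)+7*np.sin(q)+11,116+r*np.sin(q)+7*np.cos(q)+14])
p=np.array([149.7,252.8])
for q in [1.7,1.5,1.3,1.2,1.1,1.,.9,.8,.7,.6,.5,.4,.3,.25,.2,.15,.1,.05,0]:
    print(q,C(q).round(1),(-(C(q)-p)/50).round(2))
E
```

```text
1.7 [ 24.6 180.7] [2.5  1.44]
1.5 [ 14.3 182.4] [2.71 1.41]
1.3 [  3.8 182. ] [2.92 1.42]
1.2 [ -1.3 181. ] [3.02 1.44]
1.1 [ -6.3 179.5] [3.12 1.47]
1.0 [-11.2 177.5] [3.22 1.51]
0.9 [-15.8 175.1] [3.31 1.55]
0.8 [-20.2 172.2] [3.4  1.61]
0.7 [-24.3 168.9] [3.48 1.68]
0.6 [-28.  165.1] [3.55 1.75]
0.5 [-31.3 161.1] [3.62 1.83]
0.4 [-34.2 156.7] [3.68 1.92]
0.3 [-36.6 152.1] [3.73 2.01]
0.25 [-37.7 149.6] [3.75 2.06]
0.2 [-38.6 147.2] [3.77 2.11]
0.15 [-39.4 144.7] [3.78 2.16]
0.1 [-40.  142.2] [3.79 2.21]
0.05 [-40.6 139.6] [3.81 2.26]
0 [-41. 137.] [3.81 2.32]
```

```bash
python3 -m pendant '[[0.6,0.01,0.4,0,0,0,-1],[1.2,0.01,0.8,0,0,0,-1],[1.8,0.01,1.2,0,0,0,-1],[2.3,0.01,1.4,0,0,0,-1],[2.5,0.01,1.42,0,0,0,-1],[2.71,0.01,1.41,0,0,0,-1],[2.82,0.01,1.42,0,0,0,-1],[2.92,0.01,1.42,0,0,0,-1],[3.02,0.01,1.44,0,0,0,-1],[3.02,0.01,1.44,0,0,0,-1]]'; python3 chk.py
```

```text
clock: 16.9
position: [0.5487, -0.1331, 0.1784]
ee_rot: [-0.163, 0.987, 0.0, 0.0]
ft_force: [0.9, -0.4, 0.1]
grip_width: -0.003
grasp_force: 0.7
16.9 [[ -2.2   0.6 178.4]] f box [ 0.7 -0.6  0.1] tq [-0.12 -0.24 -0.02] -0.0031358009555262933 0.7309298124164343 [-161.3    0.   180. ]
side wires/bar:
[[-16, 214], [-14, 210], [-13, 217], [-9, 208], [-8, 218], [-4, 221], [4, 219], [8, 125], [19, 123], [32, 122], [46, 119], [61, 115], [67, 115]]
[[-18, 237], [-14, 218], [-13, 220], [-13, 222], [-12, 217], [-11, 221], [-10, 221], [-8, 215], [-8, 114], [-7, 207], [-6, 131], [-5, 108], [-2, 119], [3, 128], [10, 127]]
handle [[-13, 200], [-13, 193], [-14, 185], [-13, 178], [-15, 173], [-21, 169], [-16, 158], [-11, 149], [-8, 137], [-10, 132]]
scene wires/bar:
[[-10, 130], [-7, 131], [3, 217], [7, 208], [10, 129], [11, 126], [13, 128], [20, 124], [30, 122], [38, 121], [47, 119], [57, 114], [68, 115], [72, 113]]
[[-12, 130], [-2, 133], [3, 207], [5, 219], [6, 219], [9, 218], [11, 218], [19, 126], [28, 123], [39, 121], [47, 119], [54, 114], [64, 114], [71, 115]]
handle [[3, 200], [11, 193], [9, 184], [8, 176], [7, 168], [-10, 154], [-6, 146], [-2, 140], [1, 134], [-2, 127], [5, 120]]
```

```bash
python3 -m pendant '[[0.05,0,0.01,0,0,0,-1],[0.1,0,0.03,0,0,0,-1],[0.15,0,0.05,0,0,0,-1],[0.2,0,0.07,0,0,0,-1],[0.245,0,0.09,0,0,0,-1],[0.29,0,0.11,0,0,0,-1],[0.335,0,0.14,0,0,0,-1],[0.38,0,0.17,0,0,0,-1],[0.42,0,0.2,0,0,0,-1],[0.42,0,0.2,0,0,0,-1]]'; python3 chk.py
```

```text
clock: 18.25
position: [0.5284, -0.1401, 0.1679]
ee_rot: [-0.163, 0.987, 0.0, -0.0]
ft_force: [1.3, -0.5, 0.3]
grip_width: 0.005
grasp_force: 0.6
18.25 [[-23.7   0.6 167.9]] f box [ 1.1 -0.9  0.3] tq [-0.19 -0.26  0.  ] 0.005381855153535211 0.5636908620363101 [-161.3   -0.   180. ]
side wires/bar:
[[-29, 196], [-22, 208], [-16, 123], [-14, 123], [-9, 124], [-1, 124], [8, 123], [23, 119], [32, 117], [41, 116], [53, 114], [62, 115], [67, 112]]
[[-30, 209], [-30, 197], [-30, 200], [-30, 198], [-30, 204], [-29, 201], [-29, 207], [-28, 208], [-28, 209], [-25, 211], [-24, 207], [-23, 212], [-15, 122], [-15, 123], [-14, 125], [-13, 124], [-13, 127], [-11, 124], [-7, 123], [-6, 109], [-5, 111], [-5, 123]]
handle [[-36, 200], [-37, 195], [-34, 187], [-31, 181], [-30, 175], [-36, 169], [-43, 163], [-45, 160], [-28, 156], [-15, 129], [-17, 123]]
scene wires/bar:
[[-26, 210], [-16, 237], [-14, 234], [-13, 208], [-11, 238], [-7, 128], [3, 125], [11, 123], [22, 121], [33, 119], [42, 118], [51, 114], [62, 113], [68, 114]]
[[-28, 211], [-17, 206], [-15, 212], [-13, 128], [-11, 211], [-8, 119], [2, 109], [11, 122], [21, 122], [30, 118], [44, 118], [54, 115], [65, 112]]
handle [[-10, 200], [-16, 190], [-21, 181], [-20, 171], [-16, 160], [-22, 148], [-20, 142], [-13, 136], [-5, 131], [1, 125], [7, 118]]
```

```bash
python3 -m pendant '[[0.04,0,0.04,0,0,0,-1],[0.075,0,0.075,0,0,0,-1],[0.11,0,0.11,0,0,0,-1],[0.145,0,0.15,0,0,0,-1],[0.18,0,0.19,0,0,0,-1],[0.21,0,0.23,0,0,0,-1],[0.24,0,0.28,0,0,0,-1],[0.265,0,0.32,0,0,0,-1],[0.265,0,0.32,0,0,0,-1],[0.265,0,0.32,0,0,0,-1]]'; python3 chk.py p1
```

```text
clock: 19.6
position: [0.516, -0.1442, 0.152]
ee_rot: [-0.163, 0.987, 0.0, -0.0]
ft_force: [0.5, -0.2, 0.9]
grip_width: 0.002
grasp_force: 0.0
19.6 [[-36.7   0.7 152. ]] f box [ 0.4 -0.4  0.9] tq [ 0.03 -0.   -0.02] 0.0020378870884438394 0.0 [-161.3   -0.   180. ]
side wires/bar:
[[-29, 196], [-18, 119], [-13, 120], [-4, 117], [3, 116], [10, 116], [15, 119], [22, 115], [32, 114], [38, 115], [47, 112], [50, 116], [60, 112], [64, 114]]
[[-17, 118], [-17, 118], [-16, 121]]
handle [[-43, 199], [-28, 191], [-47, 185], [-44, 176], [-47, 167], [-48, 159], [-43, 151], [-47, 144], [-55, 139], [-36, 135], [-18, 119]]
scene wires/bar:
[[-30, 216], [-27, 236], [-26, 191], [-26, 238], [-25, 235], [-24, 195], [-16, 119], [0, 121], [17, 116], [33, 115], [47, 113], [58, 113]]
[[-30, 196], [-27, 228], [-27, 229], [-25, 235], [-23, 189], [-18, 239], [-11, 122], [-1, 119], [10, 119], [24, 115], [39, 115], [51, 115], [64, 113]]
handle [[-26, 200], [-48, 190], [-25, 181], [-25, 170], [-26, 160], [-30, 149], [-29, 137], [-26, 132], [-16, 128], [-7, 124], [-12, 119]]
```

View pics/p1.png

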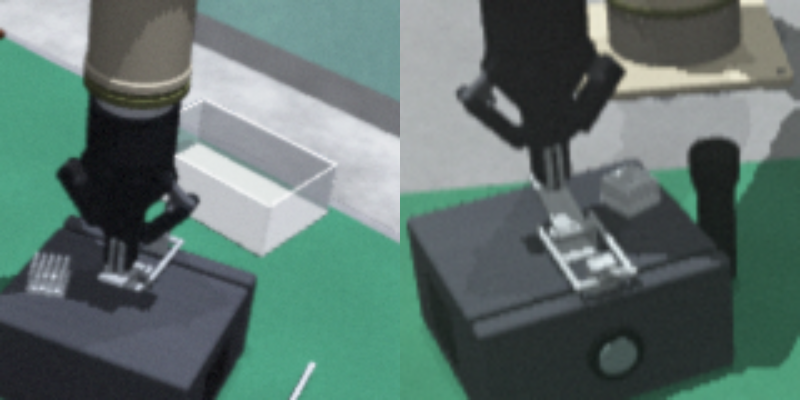

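The picture shows the loop hooked over the keeper and the lever about 20 degrees above flat under the fingertips. I'll press on gently.

```bash
python3 -m pendant '[[0.015,0,0.03,0,0,0,-1],[0.03,0,0.06,0,0,0,-1],[0.045,0,0.09,0,0,0,-1],[0.06,0,0.12,0,0,0,-1],[0.07,0,0.15,0,0,0,-1],[0.08,0,0.18,0,0,0,-1],[0.09,0,0.21,0,0,0,-1],[0.095,0,0.24,0,0,0,-1],[0.095,0,0.24,0,0,0,-1],[0.095,0,0.24,0,0,0,-1]]'; python3 chk.py
```

```text
clock: 20.95
position: [0.5116, -0.1457, 0.1401]
ee_rot: [-0.163, 0.987, 0.0, -0.0]
ft_force: [-0.2, 0.3, 1.2]
grip_width: 0.001
grasp_force: 0.0
20.95 [[-41.4   0.6 140.1]] f box [-0.1  0.3  1.2] tq [-0.07  0.05 -0.  ] 0.0010357242580645272 0.0 [-161.3   -0.   180. ]
side wires/bar:
[[-19, 116], [-15, 115], [-7, 114], [0, 115], [6, 116], [12, 115], [18, 116], [25, 115], [30, 114], [39, 112], [47, 113], [54, 115], [59, 115], [64, 111]]
[[63, 115]]
handle [[-61, 200], [-56, 190], [-53, 180], [-53, 172], [-55, 163], [-53, 154], [-54, 145], [-46, 136], [-50, 127], [-4, 124], [-8, 122]]
scene wires/bar:
[[-30, 213], [-29, 222], [-28, 217], [-27, 185], [-26, 217], [-13, 116], [-6, 114], [11, 115], [21, 118], [30, 115], [43, 116], [54, 114], [64, 116]]
[[-30, 185], [-29, 186], [-26, 216], [-23, 207], [-18, 234], [-6, 115], [5, 116], [15, 113], [30, 113], [42, 116], [53, 114], [65, 114]]
handle [[-27, 200], [-28, 187], [-34, 177], [-31, 169], [-33, 157], [-33, 146], [-32, 136], [-31, 127], [-37, 125], [-26, 123], [1, 121]]
```

```bash
python3 -m pendant '[[0.005,0,0.01,0,0,0,-1],[0.01,0,0.02,0,0,0,-1],[0.01,0,0.03,0,0,0,-1],[0.01,0,0.04,0,0,0,-1],[0.01,0,0.05,0,0,0,-1],[0.01,0,0.06,0,0,0,-1],[0.01,0,0.07,0,0,0,-1],[0.01,0,0.07,0,0,0,-1],[0.01,0,0.07,0,0,0,-1],[0.01,0,0.07,0,0,0,-1]]'
```

```text
clock: 22.3
position: [0.5112, -0.146, 0.1371]
ee_rot: [-0.163, 0.987, 0.0, -0.0]
ft_force: [-3.1, 0.3, 6.5]
grip_width: 0.003
grasp_force: 3.4
```

```bash
python3 -m pendant '[[0,0,0.01,0,0,0,-1],[0,0,0.015,0,0,0,-1],[0,0,0.02,0,0,0,-1],[0,0,0.025,0,0,0,-1],[0,0,0.03,0,0,0,-1],[0,0,0.03,0,0,0,-1],[0,0,0.03,0,0,0,-1],[0,0,0.03,0,0,0,-1],[0,0,0.03,0,0,0,-1],[0,0,0.03,0,0,0,-1]]'
```

```text
clock: 23.55
position: [0.5113, -0.1461, 0.1369]
ee_rot: [-0.162, 0.987, 0.0, 0.0]
ft_force: [-10.1, 1.6, 22.2]
grip_width: 0.002
grasp_force: 11.0
```

The lever is on its stop: the height is 136.9 mm, where 137 is expected for shut, and it no longer moves. I'll lift off and check.

```bash
python3 -m pendant '[[0,0,-0.05,0,0,0,-1],[0,0,-0.2,0,0,0,-1],[0,0,-0.6,0,0,0,-1],[0,0,-1.2,0,0,0,-1],[0,0,-1.8,0,0,0,-1],[0,0,-2.4,0,0,0,-1],[0,0,-3,0,0,0,-1],[0,0,-3,0,0,0,-1],[0,0,-3,0,0,0,-1],[0,0,-3,0,0,0,-1]]'; python3 chk.py f1
python3 - <<'E'
from h import *
im,d=manip.camera('wrist'); w=im[60:300,160:480]
f=cv2.imread('pics/f1.png'); cv2.imwrite('pics/f2.png',np.vstack([f[60:360],np.hstack([cv2.resize(w,(400,300))[:,:,::-1],np.zeros((300,400,3),np.uint8)])]))
E
```

```text
clock: 24.8
position: [0.5108, -0.1458, 0.2843]
ee_rot: [-0.163, 0.987, 0.0, -0.001]
ft_force: [-0.1, -0.2, -0.8]
grip_width: -0.001
grasp_force: 0.0
24.8 [[-42.1   0.8 284.3]] f box [-0.2 -0.1 -0.8] tq [-0.   -0.06  0.04] -0.0013321094409567793 0.0 [-1.613e+02 -1.000e-01  1.800e+02]
side wires/bar:
[[-19, 115], [-14, 116], [-9, 115], [-1, 113], [4, 113], [11, 116], [18, 115], [25, 112], [32, 114], [37, 113], [46, 113], [51, 113], [60, 113], [66, 110]]
[[-21, 115], [-15, 113], [-8, 113], [-4, 112], [0, 116], [9, 115], [16, 114], [24, 115], [29, 114], [37, 118], [43, 112], [50, 113], [60, 112], [62, 112]]
handle [[-55, 126], [-30, 124], [-54, 124], [-35, 123], [-9, 123], [-8, 123], [-18, 122], [-7, 122], [-33, 122], [-62, 121], [-61, 119]]
scene wires/bar:
[[-13, 117], [-12, 113], [-3, 115], [4, 117], [10, 115], [16, 115], [23, 116], [24, 113], [32, 115], [37, 115], [41, 112], [48, 113], [58, 114], [60, 115], [64, 112], [67, 113]]
[[-10, 117], [-1, 115], [5, 116], [8, 115], [15, 115], [18, 114], [25, 115], [31, 114], [38, 114], [42, 114], [47, 111], [56, 115], [62, 116], [65, 113], [68, 110]]
handle [[-34, 126], [-37, 125], [-21, 125], [-13, 124], [-21, 124], [-20, 124], [-50, 123], [-1, 123], [-7, 123], [2, 121], [-44, 120]]
```

View pics/f2.png

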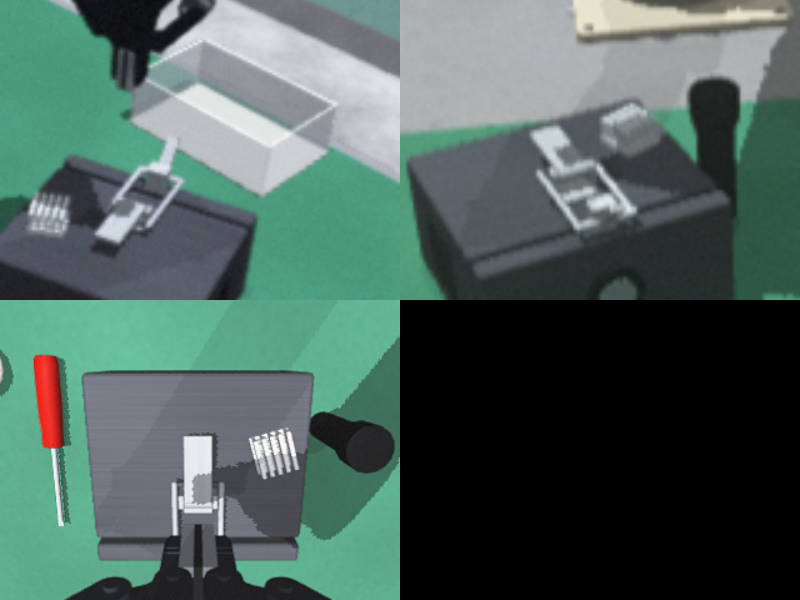

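The pictures show the lever flat, with its upper face at z of about 123. The loop is level at z of about 113, with its bar on the keeper at x of about 65. The cover is drawn in, and the heat sink, torch and screwdriver have not moved.

```bash
python3 -c "
from workcell import manip
print(manip.hand_in())"
```

```text
the job is handed in; nothing more can be done
None
```

The cover is latched: the loop is hooked under the keeper's nose, the lever is flat on its stop (pressed with about 22 N), nothing else was moved, and the job was handed in at about 25 s.

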